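Re-index the swing stage over the light base

TASK

Bring the specimen dish on the swing stage over the round light base and lock the stage there: pull the black T-bar plunger up, twist it anticlockwise so that it stays out by itself and let go of it, then swing the stage arm by its black post until the dish carrier is centred over the round light base (not the square block). Finally twist the T-bar back so that the plunger drops fully home and locks the arm; keep the dish in its carrier and leave the other things alone.

Things in the scene. Friction and masses are not known exactly. Their poses are not given: they have to be found in the camera images.
- tbar_grip (a point): Centre of the plunger's black T-bar: 64 long (its y axis), 14 wide (x), 30 high (z up), this point 121 above the table when home. On a stem 12 in diameter over a steel collar 36 square, top 96 above the table: 10 free between bar and collar. The vertical plunger axis is 72 from the pivot, opposite the arm as found.
- plunger (a joint): Lift of the plunger, m: 0 home (14 thick round-nosed pin in a 16 wide notch of the index plate, arm locked), 0.018 held out, cross pin resting on the collar, 0.026 upper stop. A spring pulls it down, 5 N home, 8 N out. Lift above 0.018 before twisting. Let down beside a notch it rides on the plate at 0.014; within 4 degrees of a notch it centres itself and draws the arm in.
- tbar (a joint): Twist of the T-bar, rad, anticlockwise from above positive: 0 as found (plunger can go home), stop at 1.22; left anywhere from 0.6 to 1.22 the plunger stays out by itself. Turned back to within 0.15 of 0, the cross pin falls into its slot and the spring takes the plunger down. Slight friction.
- swing (a joint): Angle of the stage arm about the vertical pivot in rad, anticlockwise from above positive: 0 as found (middle notch), the side notches are at -0.785 and +0.785, stops at -0.90 and +0.90. Light friction (0.06 N m); stays where it is left while the plunger is out.
- pivot (a point): Vertical swing axis of the stage, on top of the steel index plate, 48 above the table. The stand under it is fixed to the table.
- post_grip (a point): Mid-height of the upright black round post on the arm, 22 in diameter, 65 high (48 to 113 above the table; this point is 82.5 up), 100 from the pivot. Swings with the arm; the arm under it is 32 wide, its top 48 above the table.
- carrier (a point): Centre of the ring-shaped black dish carrier at the end of the arm (84 outside diameter, underside 36 and rim 50 above the table, clear floor), 170 from the pivot, on the floor of the carrier 40 above the table.
- lamp_top (a point): Centre of the top of the round light base: an aluminium puck 100 in diameter, 28 high, with a white round top. Fixed. It stands under one of the two side positions of the carrier, 170 from the pivot, left or right: the one to go to.
- block_top (a point): Centre of the top of the square aluminium block, 90 square, 28 high, with a dark square pad. Fixed, under the other side position; not the target.
- dish: Closed glass specimen dish, 64 in diameter, 18 high, 40 to 85 g, lying loose in the carrier with 5 play all round; origin at the centre of its underside. A quick jerk can throw it out.
- bottle: Amber bottle, 56 in diameter, 130 high, loose bystander; origin at the centre of its underside.
- slide_box: Grey slide box, 100 by 160 by 32 high, loose bystander; origin at the centre of its underside.
- pen_pot: Dark pot of pens, 72 in diameter, 95 high (pens to about 165), loose bystander; origin at the centre of its underside.
Mind the look-alikes: they are no part of the job. Leave any red or turquoise look-alike of the part that bears lamp_top alone.

How it is judged:
On the way, in this order (a step that is already met when the one before it is completed fails the run):
1. the plunger stays pulled out by itself, let go by the robot (value of joint plunger above 0.0155 m and value of joint tbar above 0.3 rad and contact force between the fingers and anything else below 0.1 N), for 0.2 s.
2. the carrier is over the round light base (horizontal distance between carrier and lamp_top below 0.014 m), for 0.2 s.
At the end, for the whole second after the job is handed in: The carrier is centred over the round light base to 8 mm, the plunger is home (pulled out less than 3 mm) with its T-bar twisted back (under 0.25 rad), and the dish lies flat and still in the carrier (within 10 mm of its centre) (horizontal distance between carrier and lamp_top below 0.008 m and value of joint plunger below 0.003 m and value of joint tbar below 0.25 rad and horizontal distance between dish and carrier below 0.01 m and angle between dish's own z axis and vertical below 0.1 rad and linear speed of dish below 0.02 m/s); the robot touches nothing.
It fails at once if the dish left its carrier or tipped (horizontal distance between dish and carrier above 0.02 m or angle between dish's own z axis and vertical above 0.4 rad).
It fails at once if a bystander was disturbed (distance of any of bottle, slide_box, pen_pot from where it was at the start of the episode above 0.03 m).
It also fails if it takes over 64 s, if anything falls off the work surface, if the arm or the gripper's body presses on something with over 40 N, if the wrist force passes 120 N, or if a joint passes its speed limit or range.

ROBOT

A 7-joint arm with a two-finger parallel gripper is mounted at the origin on the work surface. World frame = base frame: x ahead of the robot, y to its left, z up, the work surface at z = 0. Lengths are in m, angles in rad, forces in N, time in s.
With the tool pointing down it reaches from about 0.425 to 0.925 m from the base axis. Payload 6.8 kg.
Tool frame: the origin (TCP) lies at the very end of the fingers, on their centre line; the grasp point (between the pads) lies r.grip_depth behind it (r.grip_depth is the distance from the TCP to the grasp point, in m); z points along the fingers, x is the direction in which the jaws open and shut, and the axes are right-handed (so a half turn about z gives the same grasp; the last joint's range is limited). The gripper opens to 85 mm and grips with 20 to 120 N. Pads are 22 mm wide; open, the fingers measure 114 mm over their backs; the gripper's body (76 mm by 85 mm) begins 54 mm behind the grasp point. The pads swing forward as they close: fully open they stand 13 mm farther back than shut.
Start: joints at [-1.409, 0.477, 0.022, 1.555, -0.011, 1.109, -0.083], TCP at [0.18, 0.651, 0.231] pointing down, gripper open.
Joint ranges: [-2.96, 2.96], [-0.34, 2.1], [-1.41, 1.46], [0.24, 2.44], [-1.37, 4.51], [0.17, 1.92], [-2.96, 2.96]. Speed limits (rad/s): [2.39, 2.39, 3.14, 3.14, 3.14, 3.14, 3.14].

INTERFACE

Orientations are given as a rotation vector (axis times angle).
In Python, from bench import readout, grab_frame, workorder, r gives the robot as it stands.
- The arm moves only by the shell command python3 -m handwheel 'ROWS' [FORCE]. ROWS is text: rows parted by semicolons, each of 7 numbers parted by spaces: the shift along the tool's x, y, z in mm, then the turn, a rotation vector about the tool's x, y, z in degrees, then the finger opening in mm, from 0 to 85.4. A call has 1 to 12 rows; each row is the pose to reach, as a shift and turn from the pose commanded when the call began, along the tool's axes at that moment; what a row does not reach only later rows make up. A row lasts 1/8 s, in which the tool goes at most 62.5 mm and 10.7 degrees, less where a joint would pass 70% of its speed; a pose out of reach is approached as far as the arm can. A call with a gripper value outside its range is refused whole. The fingers move at their own pace and stop on an object; FORCE is the grip in N (left out, the last holds). Time passes only in rows, so rows that repeat a pose let the fingers close. It gives the time, the measured TCP pose, the force and the opening at its end, in the units of the state.
- readout.get_obs(): the state, without advancing time (a new reading comes with each control period).
- grab_frame(name): name is "scene" or "top"; returns a dict with "pixels" (384x512x3 uint8, red, green, blue), "fx", "fy", "cx", "cy" (pixels), "D" ([k1, k2, p1, p2, k3] as OpenCV has them; the pictures are not rectified), "rvec" (rotation vector, rad) and "tvec" (3), from world to camera coordinates, as OpenCV has them. Camera axes: x right, y down, z forward; pixel columns grow to the right and rows downward; lengths in m; the calibration is good to about 2 mm. A picture is of the moment at which its call begins. There is no depth.
- workorder.hand_in(): hands the job in, once; it reports no verdict.
The state is a dict: "clock": time; "joints": joint angles; "qvel": joint speeds; "tau": joint torques, N m; "tcp_pos": TCP position; "orientation": TCP orientation; "contact_force": force on the tool from outside, world axes, zero at the start; "moment": the same for the moment, N m; "grip_width": finger opening in m.
Only numpy, scipy, OpenCV 4.12 (cv2) and the standard library are available. Lean on these libraries where they do the work, as an engineer would, in place of code of your own. Each camera call takes 0.05 s, during which the arm holds its last target.

## Working session

There is one attempt and no reset: what is moved stays moved. The work goes in short steps, Python scripts to look and compute and a shell command to move; the robot and the scene stay as the last step left them, time stands still between calls to the robot, and variables do not carry over. Pictures are saved under pics/ and viewed, and the job is handed in when it is done.

```bash
mkdir -p pics; ls
cat > h.py <<'E'
import numpy as np,cv2
from bench import readout, grab_frame, workorder, r
def cam(n,fn=None):
    f=grab_frame(n)
    if fn: cv2.imwrite('pics/'+fn,f['pixels'][:,:,::-1])
    return f
def K(f): return np.array([[f['fx'],0,f['cx']],[0,f['fy'],f['cy']],[0,0,1.]])
def ray(f,u,v,z):
    p=cv2.undistortPoints(np.array([[[u,v]]],float),K(f),np.array(f['D'],float))[0,0]
    R=cv2.Rodrigues(np.array(f['rvec'],float))[0];t=np.array(f['tvec'],float).ravel()
    c=-R.T@t; d=R.T@np.array([p[0],p[1],1]); return c+d*(z-c[2])/d[2]
def proj(f,P):
    return cv2.projectPoints(np.array(P,float).reshape(-1,3),np.array(f['rvec'],float),np.array(f['tvec'],float),K(f),np.array(f['D'],float))[0][:,0]
E
python3 - <<'E'
from h import *
for n in('scene','top'):
    f=cam(n,n+'0.png'); R=cv2.Rodrigues(np.array(f['rvec'],float))[0]; print(n,-R.T@np.array(f['tvec']).ravel(),R[2])
print(readout.get_obs(), r.grip_depth)
E
```

```text
pics
scene [ 1.45496421 -0.24715847  0.85589322] [-0.78830311  0.16160091 -0.59368624]
top [ 0.25818773 -0.04671087  1.36608389] [ 0.1682924   0.0166133  -0.98559711]
{'clock': 0.1, 'joints': array([-1.40911671,  0.47774603,  0.0223479 ,  1.55632657, -0.01149432,
        1.10929584, -0.083102  ]), 'qvel': array([ 2.87364488e-03, -3.39906789e-03, -8.74494772e-05, -1.75288133e-03,
       -5.86136541e-04,  7.70323591e-04,  5.00385073e-04]), 'tau': array([ 4.80298069e-03, -5.97763002e+01,  1.61371417e+00, -2.81950647e+01,
        1.27968934e-02,  5.09375022e-03, -6.95450822e-06]), 'tcp_pos': array([0.17977573, 0.65007865, 0.23041485]), 'orientation': array([ 2.49911581e+00,  1.90187615e+00, -1.93086766e-03]), 'contact_force': array([ 0.06519828, -0.26873805,  0.03951825]), 'moment': array([-0.07839348, -0.04395563, -0.03639606]), 'grip_width': 0.08531186712965652} 0.0187
```

View pics/scene0.png

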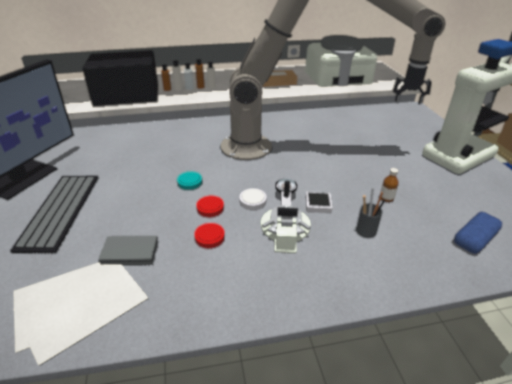

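View pics/top0.png

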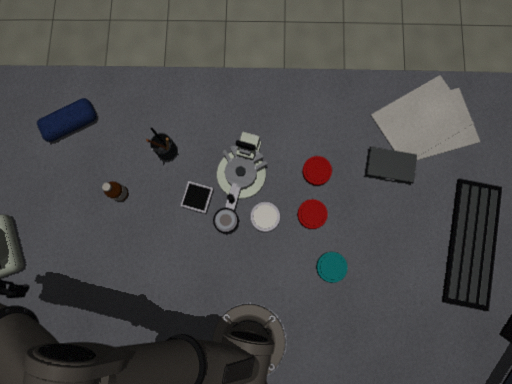

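Run:
```python
import cv2
a=cv2.imread('pics/top0.png')[115:245,165:295]; cv2.imwrite('pics/t0z.png',cv2.resize(a,(585,585),interpolation=cv2.INTER_CUBIC))
a=cv2.imread('pics/scene0.png')[165:265,225:345]; cv2.imwrite('pics/s0z.png',cv2.resize(a,(720,600),interpolation=cv2.INTER_CUBIC))
```

```text
(no output)
```

View pics/t0z.png

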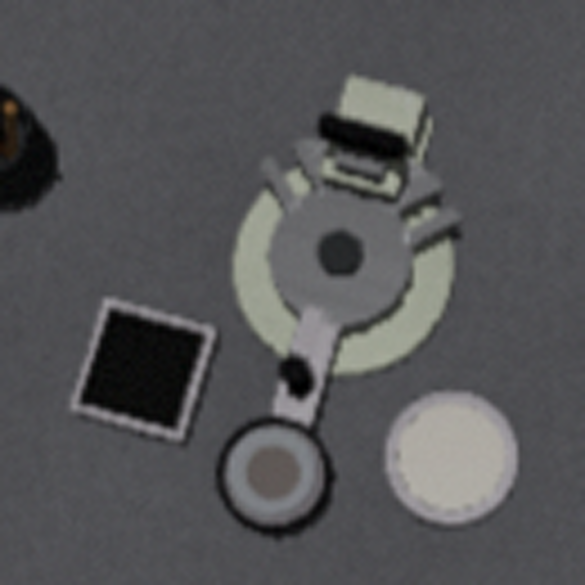

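View pics/s0z.png

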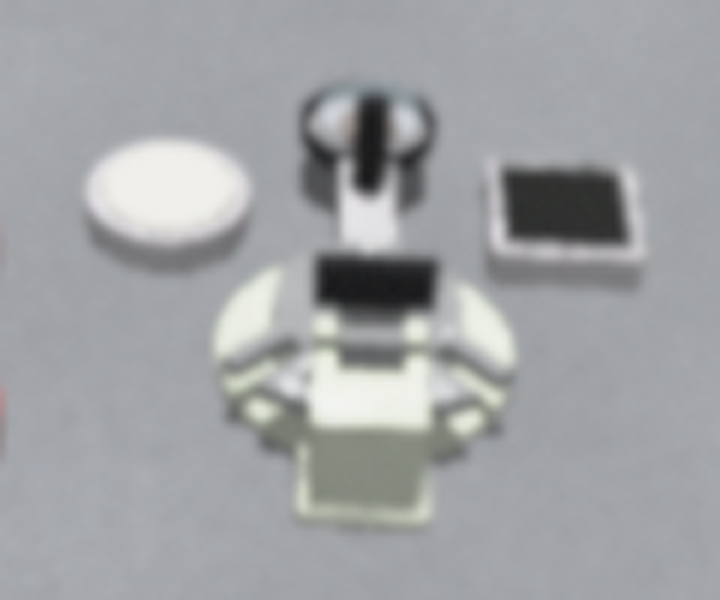

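Run:
```python
from h import *
T=cam('top');S=cam('scene')
t=lambda x,y:((x+.5)/4.5-.5+165,(y+.5)/4.5-.5+115)
s=lambda x,y:((x+.5)/6-.5+225,(y+.5)/6-.5+165)
P={}
def q(n,f,uv,z): P[n]=ray(f,*uv,z); print(n,P[n].round(4))
q('piv T',T,t(340,253),.052)
q('plate T',T,t(341,254),.048)
q('lamp T',T,t(451,457),.028); q('lamp S',S,s(168,190),.028)
q('block T',T,t(144,369),.028); q('block S',S,s(566,206),.028)
q('carr T',T,t(274,476),.05); q('dish T',T,t(273,473),.058); q('carr S',S,s(370,130),.05)
q('bar T',T,t(363,128),.136)
q('bar S topedge L',S,s(317,258),.136);q('bar S topedge R',S,s(440,257),.136)
q('bar S bot L',S,s(316,302),.106);q('bar S bot R',S,s(437,308),.106)
q('barL T',T,t(321,122),.136);q('barR T',T,t(410,143),.136)
q('posttop S',S,s(371,98),.113);q('post T top',T,t(290,374),.113)
L=P['lamp T'];B=P['block T'];C=P['carr T'];p=P['piv T']
for n in('lamp T','block T','carr T','bar T'):
  d=(P[n]-p)[:2]; print(n,np.hypot(*d),np.degrees(np.arctan2(d[1],d[0])))
```

```text
piv T [0.5492 0.0405 0.052 ]
plate T [0.5494 0.04   0.048 ]
lamp T [ 0.4017 -0.0445  0.028 ]
lamp S [ 0.4076 -0.0465  0.028 ]
block T [0.4632 0.1862 0.028 ]
block S [0.467  0.1873 0.028 ]
carr T [0.383  0.0839 0.05  ]
dish T [0.3844 0.0839 0.058 ]
carr S [0.3989 0.0814 0.05  ]
bar T [0.6207 0.0214 0.136 ]
bar S topedge L [ 0.6135 -0.0086  0.136 ]
bar S topedge R [0.6242 0.0534 0.136 ]
bar S bot L [ 0.6131 -0.0077  0.106 ]
bar S bot R [0.6292 0.0527 0.106 ]
barL T [0.6246 0.0511 0.136 ]
barR T [ 0.6104 -0.0118  0.136 ]
posttop S [0.4513 0.0644 0.113 ]
post T top [0.4486 0.0689 0.113 ]
lamp T 0.17026419737228676 -150.03963448068103
block T 0.1691769859369686 120.56417144145118
carr T 0.1718380587501113 165.39058977773362
bar T 0.07396783073824734 -14.971753304558439
```

```bash
cat >> h.py <<'E'
from scipy.spatial.transform import Rotation as Ro
def Rd(a):
    a=np.radians(a); x=np.array([np.cos(a),np.sin(a),0]); z=np.array([0,0,-1.]); return np.c_[x,np.cross(z,x),z]
def st():
    o=readout.get_obs(); R=Ro.from_rotvec(o['orientation']).as_matrix(); 
    print('t %.2f'%o['clock'],'tcp',(o['tcp_pos']*1000).round(1),'az %.1f'%np.degrees(np.arctan2(R[1,0],R[0,0])),'tilt',np.degrees(R[:2,2]).round(2),'F',o['contact_force'].round(1),'w %.1f'%(o['grip_width']*1e3),'q',o['joints'].round(2))
    return o['tcp_pos'],R
def rows(T):
    p,R=st()
    for x,y,z,a in T:
        d=R.T@(np.array([x,y,z])-p)*1000; w=np.degrees(Ro.from_matrix(R.T@Rd(a)).as_rotvec())
        print(d.round(1),w.round(1))
PIV=np.array([.550,.0402]); A0=165.2; BAR=(.620,.022)
E
python3 -c "
from h import *
rows([(.62,.022,.23,-14.8),(.62,.022,.15,-14.8)])"
```

```text
t 0.20 tcp [179.8 650.2 230.7] az 74.5 tilt [-0.01 -0.06] F [-0.2 -0.3 -0.2] w 85.7 q [-1.41  0.48  0.02  1.56 -0.01  1.11 -0.08]
[-488.2  591.7    1.3] [ 0.1  0.  89.3]
[-488.1  591.7   81.3] [ 0.1  0.  89.3]
```

```bash
python3 -m handwheel '-488 592 1 0 0 89.3 85;-488 592 1 0 0 89.3 85;-488 592 1 0 0 89.3 85;-488 592 1 0 0 89.3 85;-488 592 1 0 0 89.3 85;-488 592 1 0 0 89.3 85;-488 592 1 0 0 89.3 85;-488 592 1 0 0 89.3 85;-488 592 1 0 0 89.3 85;-488 592 1 0 0 89.3 85;-488 592 1 0 0 89.3 85;-488 592 1 0 0 89.3 85' 40; python3 -c "
from h import *
rows([(.62,.022,.23,-14.8),(.62,.022,.15,-14.8)])"
```

```text
clock: 1.7
tcp_pos: [0.6115, 0.0352, 0.2303]
orientation: [-3.115, 0.402, -0.0]
contact_force: [0.5, 0.1, -0.4]
grip_width: 0.0849
t 1.70 tcp [611.5  35.2 230.3] az -14.7 tilt [0.01 0.03] F [ 0.5  0.1 -0.4] w 84.9 q [-0.59  0.42  0.57  1.74 -0.25  1.06 -0.19]
[11.6 10.6  0.3] [-0.  -0.   0.1]
[11.6 10.6 80.3] [-0.  -0.   0.1]
```

```bash
python3 -m handwheel '12 11 40 0 0 0 60;12 11 60 0 0 0 40;12 11 65 0 0 0 40;12 11 65 0 0 0 40'; python3 -c "
from h import *
for n in('scene','top'):
  f=cam(n); a=f['pixels'][:,:,::-1]
  u,v=proj(f,[.6,.02,.12])[0].astype(int); print(u,v)
  a=a[max(0,v-65):v+65,u-65:u+65]; cv2.imwrite('pics/%s1.png'%n,cv2.resize(a,None,fx=4.5,fy=4.5,interpolation=cv2.INTER_CUBIC))
rows([(.62,.022,.106,-14.8)])"
```

```text
clock: 2.2
tcp_pos: [0.6192, 0.0245, 0.1657]
orientation: [-3.115, 0.4, 0.0]
contact_force: [-0.5, 0.6, 0.4]
grip_width: 0.0403
285 207
245 150
t 2.30 tcp [619.8  24.1 166.5] az -14.7 tilt [0.1  0.04] F [-0.6 -0.2 -0.1] w 40.0 q [-0.53  0.5   0.54  1.78 -0.31  0.94 -0.12]
[ 0.6  2.  60.5] [-0.1 -0.1  0.1]
```

View pics/scene1.png

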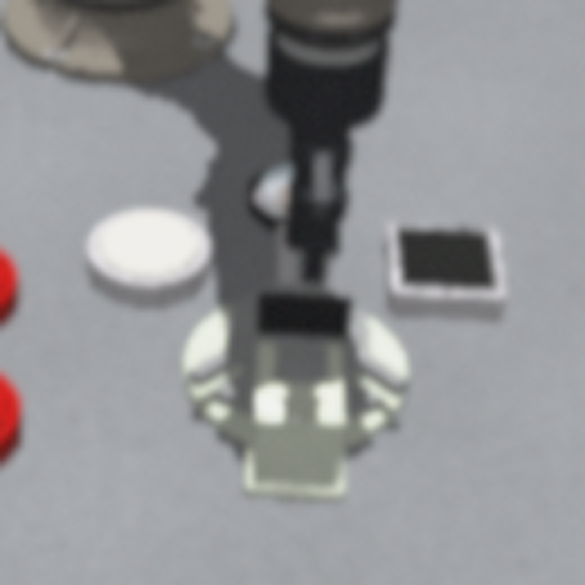

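View pics/top1.png

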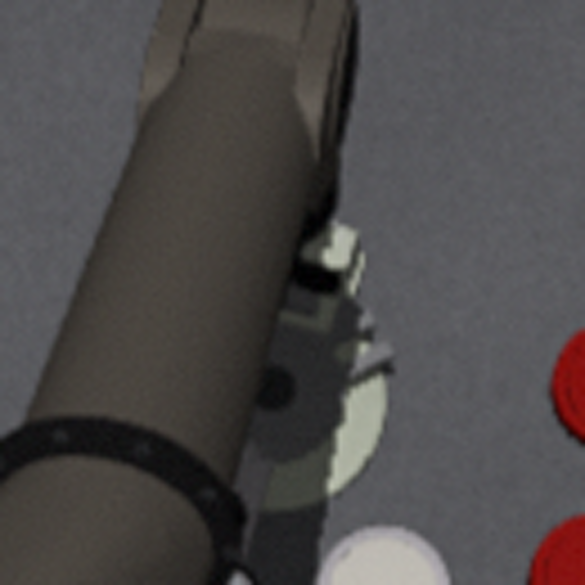

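```bash
python3 -c "
from h import *
f=cam('scene'); p,R=st()
for n,P in dict(tip=p,fr=p+R[:,0]*.025,frup=p+R[:,0]*.025-R[:,2]*.03,bar=[.62,.022,.121]).items():
  print(n,(proj(f,P)[0]-[285-65,207-65]+.5)*4.5)
d=np.array([np.sin(np.radians(14.8)),np.cos(np.radians(14.8)),0])
for s in(-.032,.032):
  for z in (.106,.136):
    for w in(-.007,.007):
      print(s,z,w,(proj(f,np.array([.62,.022,z])+s*d+w*R[:,0])[0]-[285-65,207-65]+.5)*4.5)
"
```

```text
t 2.35 tcp [619.9  23.8 166.6] az -14.7 tilt [0.11 0.04] F [-0.2 -0.1 -0.7] w 39.9 q [-0.53  0.5   0.54  1.78 -0.31  0.94 -0.12]
tip [312.02378105 262.34631841]
fr [312.37350755 285.90084013]
frup [315.1958543  249.78113981]
bar [305.38036971 315.02030641]
-0.032 0.106 -0.007 [257.85380283 322.87804916]
-0.032 0.106 0.007 [257.5062364 336.0660299]
-0.032 0.136 -0.007 [259.72021525 289.38284042]
-0.032 0.136 0.007 [259.38728209 302.44968018]
0.032 0.106 -0.007 [350.28873123 327.28838226]
0.032 0.106 0.007 [350.84705063 340.54582753]
0.032 0.136 -0.007 [353.62184328 293.7948358 ]
0.032 0.136 0.007 [354.22556493 306.93214577]
```

The picture shows the bar at zoomed x 258–350, as the model predicts, and the finger at (315, 280), in line. I'm descending to grip.

```bash
python3 -m handwheel '1 2 20 0 0 0 40;1 2 40 0 0 0 40;1 2 60 0 0 0 40;1 2 61 0 0 0 40;1 2 61 0 0 0 10;1 2 61 0 0 0 10;1 2 61 0 0 0 10;1 2 61 0 0 0 10' 40; python3 -c "
from h import *
st()"
```

```text
clock: 3.35
tcp_pos: [0.62, 0.0206, 0.1048]
orientation: [-3.115, 0.404, -0.001]
contact_force: [-0.8, -0.3, 1.9]
grip_width: 0.0136
t 3.35 tcp [620.   20.6 104.8] az -14.8 tilt [0.04 0.01] F [-0.8 -0.3  1.9] w 13.6 q [-0.5   0.58  0.5   1.82 -0.36  0.83 -0.08]
```

```bash
python3 -m handwheel '0 0 -6 0 0 0 10;0 0 -12 0 0 0 10;0 0 -18 0 0 0 10;0 0 -22 0 0 0 10;0 0 -22 0 0 0 10;0 0 -22 0 0 0 10' 60; python3 -c "
from h import *
st()"
```

```text
clock: 4.1
tcp_pos: [0.6198, 0.0206, 0.1262]
orientation: [3.115, -0.404, 0.0]
contact_force: [3.0, -0.2, -10.1]
grip_width: 0.013
t 4.10 tcp [619.8  20.6 126.2] az -14.8 tilt [ 0.01 -0.01] F [  3.   -0.2 -10.1] w 13.0 q [-0.51  0.55  0.51  1.81 -0.34  0.87 -0.09]
```

```bash
python3 -m handwheel '0 0 0 0 0 -8 10;0 0 0 0 0 -16 10;0 0 0 0 0 -24 10;0 0 0 0 0 -32 10;0 0 0 0 0 -40 10;0 0 0 0 0 -48 10;0 0 0 0 0 -54 10;0 0 0 0 0 -54 10;0 0 2 0 0 -54 10;0 0 4 0 0 -54 10' 60; python3 -c "
from h import *
st()"
```

```text
clock: 5.35
tcp_pos: [0.6211, 0.0209, 0.1227]
orientation: [2.959, 1.055, 0.004]
contact_force: [3.9, -0.3, 1.9]
grip_width: 0.0129
t 5.35 tcp [621.1  20.9 122.7] az 39.2 tilt [0.15 0.02] F [ 3.9 -0.3  1.9] w 12.9 q [-0.33  0.52  0.27  1.8  -0.18  0.85  0.71]
```

```bash
python3 -m handwheel '0 0 0 0 0 0 25;0 0 0 0 0 0 45;0 0 0 0 0 0 45;0 0 -30 0 0 0 45;0 0 -60 0 0 0 45;0 0 -90 0 0 0 45;0 0 -90 0 0 0 45'; python3 -c "
from h import *
st()
for n in('scene','top'):
  f=cam(n); a=f['pixels'][:,:,::-1]
  u,v=proj(f,[.55,.02,.12])[0].astype(int); print(u,v)
  a=a[max(0,v-65):v+65,u-65:u+65]; cv2.imwrite('pics/%s2.png'%n,cv2.resize(a,None,fx=4.5,fy=4.5,interpolation=cv2.INTER_CUBIC))
c=PIV+.1*np.array([np.cos(np.radians(A0)),np.sin(np.radians(A0))]);print(c)
rows([(*c,.20,75.2),(*c,.075,75.2)])"
```

```text
clock: 6.22
tcp_pos: [0.6213, 0.0206, 0.2152]
orientation: [2.959, 1.054, 0.008]
contact_force: [0.3, 0.8, -0.5]
grip_width: 0.0449
t 6.22 tcp [621.3  20.6 215.2] az 39.2 tilt [0.28 0.05] F [ 0.3  0.8 -0.5] w 44.9 q [-0.36  0.41  0.3   1.73 -0.14  1.02  0.68]
281 198
245 166
[0.45331766 0.06574458]
t 6.33 tcp [619.5  20.7 212.2] az 39.2 tilt [-0.01  0.02] F [-0.2 -0.3 -1. ] w 45.2 q [-0.36  0.41  0.3   1.73 -0.14  1.02  0.68]
[-100.2 -140.    12.3] [ -0.  -0. -36.]
[-100.2 -139.9  137.3] [ -0.  -0. -36.]
```

View pics/scene2.png

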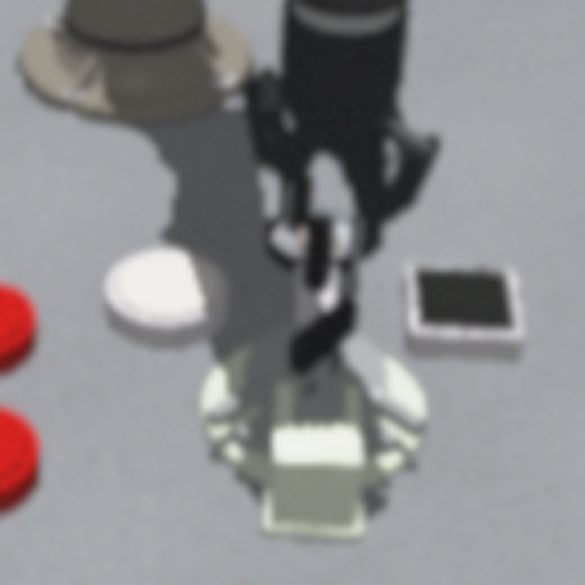

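View pics/top2.png

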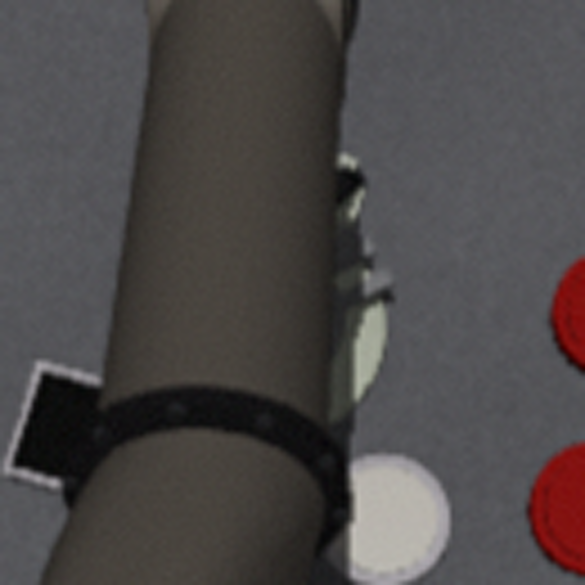

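The bar is held out: in the scene zoom it sits twisted at (323, 335) with the gripper clear. Next is the post.

```bash
python3 -m handwheel '-100 -140 12 0 0 -36 60;-100 -140 12 0 0 -36 60;-100 -140 12 0 0 -36 60;-100 -140 12 0 0 -36 60;-100 -140 12 0 0 -36 60;-100 -140 12 0 0 -36 60'; python3 -c "
from h import *
c=(.4533,.0657)
rows([(*c,.13,75.2),(*c,.072,75.2)])
for n in('scene',):
  f=cam(n); a=f['pixels'][:,:,::-1]
  u,v=proj(f,[.5,.04,.12])[0].astype(int); print(u,v)
  k=lambda P:(proj(f,P)[0]-[u-65,v-65]+.5)*4.5
  print('posttop',k([*c,.113]),'tip',k(readout.get_obs()['tcp_pos']))
  a=a[max(0,v-65):v+65,u-65:u+65]; cv2.imwrite('pics/%s3.png'%n,cv2.resize(a,None,fx=4.5,fy=4.5,interpolation=cv2.INTER_CUBIC))
"
```

```text
clock: 7.08
tcp_pos: [0.4539, 0.0656, 0.1999]
orientation: [-2.49, -1.915, 0.001]
contact_force: [0.1, -0.4, 0.5]
grip_width: 0.0599
t 7.08 tcp [453.9  65.6 199.9] az 75.1 tilt [-0.04 -0.02] F [ 0.1 -0.4  0.5] w 59.9 q [-0.42  0.16  0.16  2.1  -0.03  0.89  1.06]
[-0.  -0.6 69.9] [-0.   0.  -0.1]
[  0.   -0.6 127.9] [-0.   0.  -0.1]
283 188
posttop [312.46642295 264.18420859] tip [319.45483103 168.99771651]
```

View pics/scene3.png

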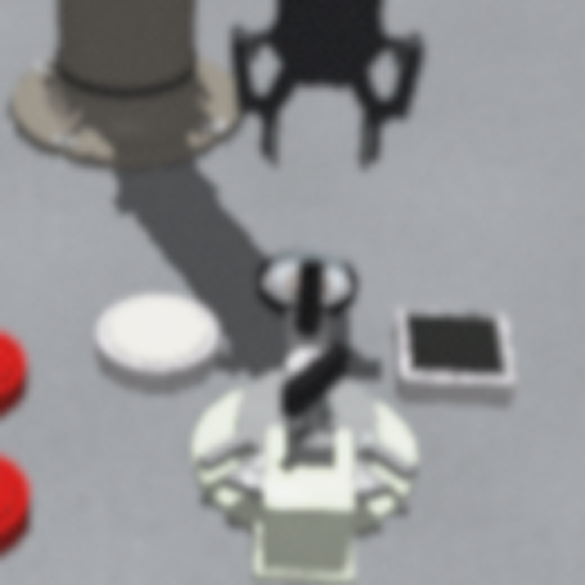

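Post top is at (311, 263), predicted (312, 264). Descending, then a light grip.

```bash
python3 -m handwheel '0 0 40 0 0 0 60;0 0 75 0 0 0 60;0 0 105 0 0 0 60;0 0 127 0 0 0 60;0 0 127 0 0 0 50;0 0 127 0 0 0 40;0 0 127 0 0 0 32;0 0 127 0 0 0 26;0 0 127 0 0 0 20;0 0 127 0 0 0 18;0 0 127 0 0 0 18' 25; python3 -c "
from h import *
c0=(.4533,.0657)
T=[]
for s in (1.5,4.5,9,14,19,24,29,34,39,43,45,45):
  a=np.radians(A0+s); T.append((PIV[0]+.1*np.cos(a),PIV[1]+.1*np.sin(a),.0725,75.2+s))
rows(T)"
```

```text
clock: 8.5
tcp_pos: [0.4542, 0.066, 0.074]
orientation: [2.488, 1.918, 0.002]
contact_force: [-0.9, -0.1, 6.7]
grip_width: 0.0212
t 8.50 tcp [454.2  66.   74. ] az 75.2 tilt [0.05 0.03] F [-0.9 -0.1  6.7] w 21.2 q [-0.39  0.36  0.13  2.2  -0.09  0.58  1.12]
[-3.1 -0.8  1.5] [ 0.  -0.  -1.5]
[-8.3 -0.5  1.5] [ 0.  -0.  -4.5]
[-16.1   0.4   1.5] [ 0. -0. -9.]
[-24.7   2.2   1.5] [  0.1  -0.  -14. ]
[-33.    4.6   1.5] [  0.1  -0.  -19. ]
[-41.2   7.8   1.5] [  0.1  -0.  -24. ]
[-49.   11.7   1.5] [  0.1  -0.  -29. ]
[-56.4  16.3   1.5] [  0.1  -0.  -34. ]
[-63.4  21.5   1.5] [  0.1  -0.  -39. ]
[-68.7  26.    1.5] [  0.1  -0.  -43. ]
[-71.2  28.5   1.5] [  0.1  -0.  -45. ]
[-71.2  28.5   1.5] [  0.1  -0.  -45. ]
```

```bash
python3 -m handwheel '-2 0 0 0 0 -1 18;-5 0 0 0 0 -3 18;-10 0 0 0 0 -6 18;-16 0.5 0 0 0 -9 18;-21 1.5 0 0 0 -12 18;-26.4 2.7 0 0 0 -15 18;-31.4 4.1 0 0 0 -18 18;-36.3 5.9 0 0 0 -21 18;-41.2 7.8 0 0 0 -24 18;-44.4 9.3 0 0 0 -26 18;-46 10.1 0 0 0 -27 18;-46 10.1 0 0 0 -27 18' 25; python3 -c "
from h import *
T=[]
for s in (28,30,33,36,39,42,44,45):
  a=np.radians(A0+s); T.append((PIV[0]+.1*np.cos(a),PIV[1]+.1*np.sin(a),.0735,75.2+s))
rows(T)
for n in('scene',):
  f=cam(n); a=f['pixels'][:,:,::-1]
  u,v=proj(f,[.5,.04,.12])[0].astype(int); print(u,v)
  a=a[max(0,v-65):v+65,u-65:u+65]; cv2.imwrite('pics/%s4.png'%n,cv2.resize(a,None,fx=4.5,fy=4.5,interpolation=cv2.INTER_CUBIC))"
```

```text
clock: 10.0
tcp_pos: [0.4533, 0.0191, 0.074]
orientation: [1.971, 2.444, 0.004]
contact_force: [3.7, 1.2, 5.4]
grip_width: 0.0211
t 10.00 tcp [453.3  19.1  74. ] az 102.2 tilt [0.16 0.03] F [3.7 1.2 5.4] w 21.1 q [-0.2   0.35  0.02  2.2  -0.01  0.58  1.62]
[-1.6 -1.   0.5] [ 0.2  0.  -1. ]
[-5.1 -0.9  0.5] [ 0.2  0.  -3. ]
[-10.3  -0.5   0.5] [ 0.2  0.  -6. ]
[-15.5   0.2   0.5] [ 0.2  0.  -9. ]
[-20.6   1.2   0.5] [  0.2   0.  -12. ]
[-25.7   2.4   0.5] [  0.2   0.  -15. ]
[-29.1   3.3   0.5] [  0.2   0.  -17. ]
[-30.7   3.9   0.5] [  0.2   0.  -18. ]
283 188
```

View pics/scene4.png

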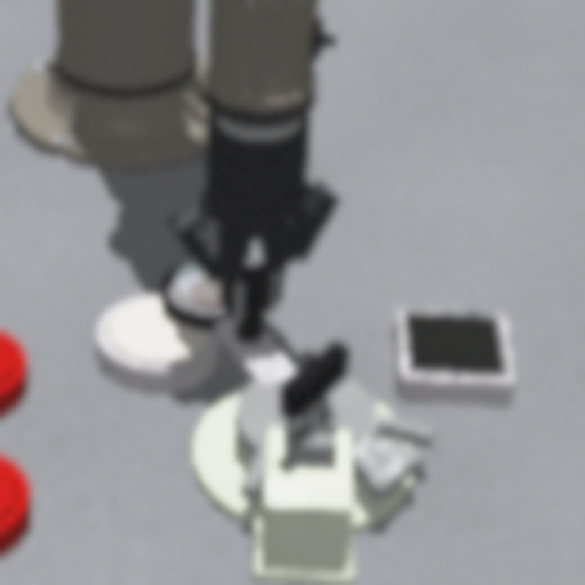

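The arm follows, with the dish in its carrier at (195, 290) nearing the white top. Continuing the arc.

```bash
python3 -m handwheel '-2 -0.5 0 0 0 -1 18;-5 -0.6 0 0 0 -3 18;-10.2 -0.5 0 0 0 -6 18;-15.5 0.2 0 0 0 -9 18;-20.6 1.2 0 0 0 -12 18;-25.7 2.4 0 0 0 -15 18;-29.1 3.3 0 0 0 -17 18;-30.7 3.9 0 0 0 -18 18;-30.7 3.9 0 0 0 -18 18;-30.7 3.9 0 0 0 -18 18' 25; python3 -c "
from h import *
p,R=st(); d=p[:2]-PIV; print(np.hypot(*d),np.degrees(np.arctan2(d[1],d[0]))%360-A0)
for n in('scene','top'):
  f=cam(n); a=f['pixels'][:,:,::-1]
  u,v=proj(f,[.48,.02,.05])[0].astype(int); print(u,v)
  k=lambda P:(proj(f,P)[0]-[u-65,v-65]+.5)*4.5
  a0=np.radians(A0+45); print('carrier rim',k([PIV[0]+.17*np.cos(a0),PIV[1]+.17*np.sin(a0),.05]))
  a=a[max(0,v-65):v+65,u-65:u+65]; cv2.imwrite('pics/%s5.png'%n,cv2.resize(a,None,fx=4.5,fy=4.5,interpolation=cv2.INTER_CUBIC))"
```

```text
clock: 11.3
tcp_pos: [0.4645, -0.0096, 0.074]
orientation: [1.563, 2.721, 0.005]
contact_force: [6.8, 2.4, 2.6]
grip_width: 0.0213
t 11.30 tcp [464.5  -9.6  74. ] az 120.3 tilt [0.25 0.06] F [6.8 2.4 2.6] w 21.3 q [-0.07  0.37 -0.05  2.18  0.03  0.59  1.96]
0.0989627788865313 44.981572580742636
275 201
carrier rim [194.41341149 248.21546103]
245 191
carrier rim [385.17212849 402.96234138]
```

View pics/scene5.png

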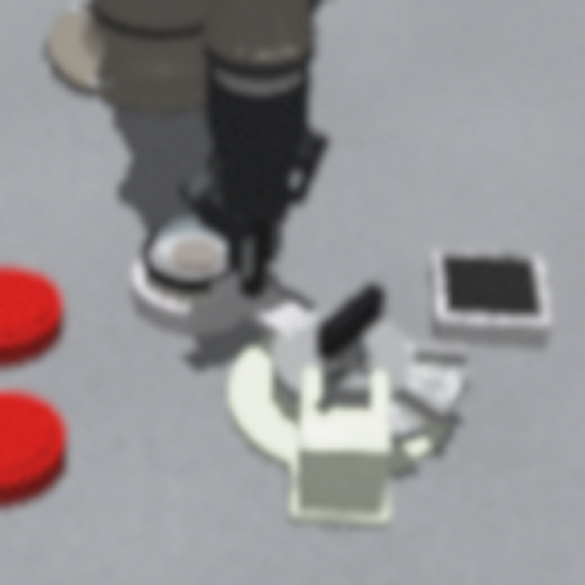

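View pics/top5.png

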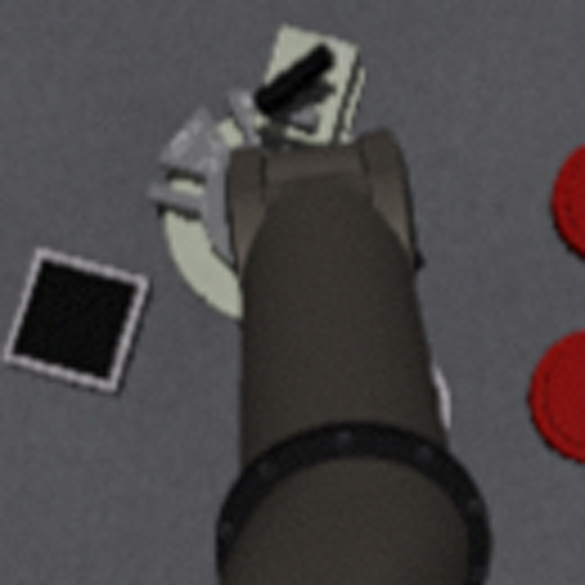

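The carrier sits over the round base at (192, 250), predicted (194, 248), with the dish inside. I'm releasing the post and going up.

```bash
python3 -m handwheel '0 0 0 0 0 0 26;0 0 0 0 0 0 34;0 0 0 0 0 0 46;0 0 0 0 0 0 60;0 0 0 0 0 0 60;0 0 -20 0 0 0 60;0 0 -50 0 0 0 60;0 0 -90 0 0 0 60;0 0 -130 0 0 0 60;0 0 -150 0 0 0 60;0 0 -150 0 0 0 60'; python3 -c "
from h import *
f=cam('top')
k=lambda x,y:((x+.5)/4.5-.5+180,(y+.5)/4.5-.5+126)
a=ray(f,*k(262,102),.154);b=ray(f,*k(327,53),.154);d=b-a;print(a,b,(a+b)/2,np.hypot(*d[:2]),np.degrees(np.arctan2(d[1],d[0])))
cv2.imwrite('pics/top6.png',cv2.resize(f['pixels'][100:230,170:300,::-1],None,fx=4.5,fy=4.5,interpolation=cv2.INTER_CUBIC))
f=cam('scene')
cv2.imwrite('pics/scene6.png',cv2.resize(f['pixels'][140:270,210:340,::-1],None,fx=4.5,fy=4.5,interpolation=cv2.INTER_CUBIC))
rows([(.6195,.021,.22,39),(.6195,.021,.124,39)])"
```

```text
clock: 12.78
tcp_pos: [0.4631, -0.0103, 0.2247]
orientation: [1.564, 2.722, 0.003]
contact_force: [-0.2, 1.1, -0.2]
grip_width: 0.0603
[0.59820622 0.04311255 0.154     ] [ 0.63408599 -0.00092204  0.154     ] [0.61614611 0.02109525 0.154     ] 0.05680143455461735 -50.82655753424824
t 12.88 tcp [461.6 -10.4 222.6] az 120.2 tilt [-0.05 -0.  ] F [ 0.8 -0.  -0.4] w 59.7 q [-0.07  0.14 -0.05  2.05  0.01  0.95  1.98]
[-52.4 152.2   2.4] [-0.1  0.  81.2]
[-52.4 152.3  98.4] [-0.1  0.  81.2]
```

View pics/scene6.png

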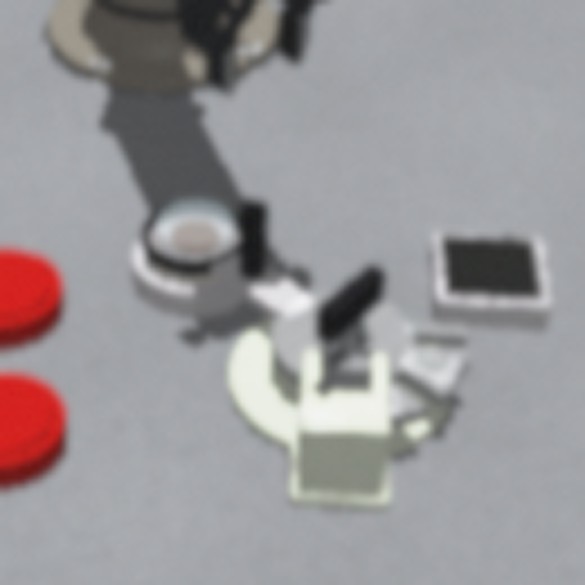

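View pics/top6.png

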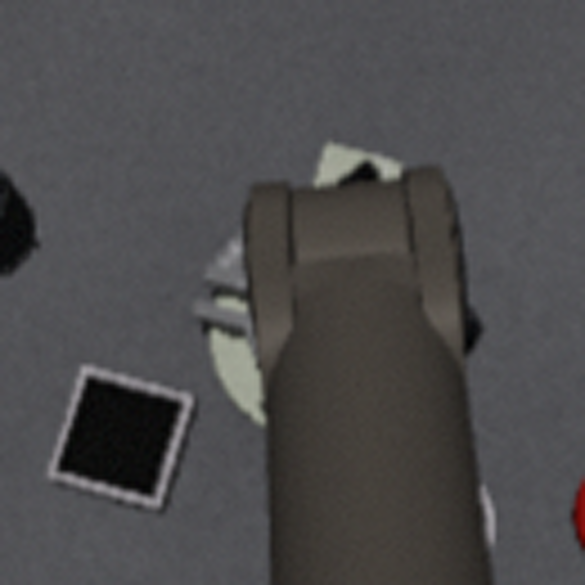

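Dish is in its carrier at (193, 235) over the base, and the bar is still up and twisted (axis −51°). Going back to the bar.

```bash
python3 -m handwheel '-52.4 152 2 0 0 81.2 50;-52.4 152 2 0 0 81.2 50;-52.4 152 2 0 0 81.2 50;-52.4 152 2 0 0 81.2 50;-52.4 152 2 0 0 81.2 50;-52.4 152 2 0 0 81.2 50;-52.4 152 2 0 0 81.2 50;-52.4 152 2 0 0 81.2 50;-52.4 152 2 0 0 81.2 50;-52.4 152 2 0 0 81.2 50'; python3 -c "
from h import *
rows([(.6200,.021,.124,39.2)])"
```

```text
clock: 14.12
tcp_pos: [0.6194, 0.0208, 0.2203]
orientation: [-2.96, -1.053, 0.003]
contact_force: [-0.5, -0.6, 0.7]
grip_width: 0.0503
t 14.12 tcp [619.4  20.8 220.3] az 39.2 tilt [-0.09 -0.02] F [-0.5 -0.6  0.7] w 50.3 q [-0.3   0.4   0.21  1.72 -0.1   1.04  0.63]
[ 0.7  0.3 96.3] [-0.   0.1 -0. ]
```

```bash
python3 -m handwheel '0.5 0 30 0 0 0 45;0.5 0 60 0 0 0 40;0.5 0 85 0 0 0 40;0.5 0 96 0 0 0 40;0.5 0 96 0 0 0 40;0.5 0 96 0 0 0 25;0.5 0 96 0 0 0 10;0.5 0 96 0 0 0 10;0.5 0 96 0 0 0 10' 40; python3 -c "
from h import *
rows([(.6200,.0215,.124,-14.8)])"
```

```text
clock: 15.25
tcp_pos: [0.6211, 0.0213, 0.1265]
orientation: [2.961, 1.05, 0.003]
contact_force: [0.4, -0.5, 5.5]
grip_width: 0.0135
t 15.25 tcp [621.1  21.3 126.5] az 39.0 tilt [0.12 0.02] F [ 0.4 -0.5  5.5] w 13.5 q [-0.28  0.51  0.19  1.79 -0.12  0.85  0.65]
[-0.7 -0.9  2.5] [ 0.  -0.1 53.8]
```

```bash
python3 -m handwheel '0 0 -1 0 0 9 10;0 0 -1 0 0 18 10;0 0 -1 0 0 27 10;0 0 -1 0 0 36 10;0 0 -1 0 0 45 10;0 0 -1 0 0 52 10;0 0 -1 0 0 54 10;0 0 -1 0 0 54 10;0 0 3 0 0 54 10;0 0 7 0 0 54 10;0 0 11 0 0 54 10;0 0 15 0 0 54 10' 40; python3 -c "
from h import *
st()"
```

```text
clock: 16.75
tcp_pos: [0.62, 0.0211, 0.1101]
orientation: [3.115, -0.409, -0.001]
contact_force: [0.7, -1.9, -5.8]
grip_width: 0.0131
t 16.75 tcp [620.   21.1 110.1] az -15.0 tilt [-0.03  0.  ] F [ 0.7 -1.9 -5.8] w 13.1 q [-0.44  0.55  0.42  1.82 -0.29  0.83 -0.14]
```

```bash
python3 -m handwheel '0 0 1 0 0 0 10;0 0 2 0 0 0 10;0 0 3 0 0 0 10;0 0 3 0 0 0 10' 40; python3 -c "
from h import *
st()"
```

```text
clock: 17.25
tcp_pos: [0.6203, 0.0211, 0.1087]
orientation: [-3.114, 0.409, -0.0]
contact_force: [-4.4, -1.4, 6.5]
grip_width: 0.0137
t 17.25 tcp [620.3  21.1 108.7] az -15.0 tilt [0.01 0.04] F [-4.4 -1.4  6.5] w 13.7 q [-0.44  0.56  0.42  1.82 -0.3   0.83 -0.14]
```

The force has turned to upward, so the plunger is bottomed. Releasing and checking.

```bash
python3 -m handwheel '0 0 0 0 0 0 25;0 0 0 0 0 0 40;0 0 0 0 0 0 40;0 0 -30 0 0 0 40;0 0 -70 0 0 0 40;0 0 -120 0 0 0 40;0 0 -120 0 0 0 40;-20 -150 -150 0 0 0 40;-20 -150 -150 0 0 0 40;-20 -150 -150 0 0 0 40;-20 -150 -150 0 0 0 40;-20 -150 -150 0 0 0 40'; python3 -c "
from h import *
st()
for n in('scene','top'):
  f=cam(n); a=f['pixels'][:,:,::-1]
  u,v=proj(f,[.52,.02,.05])[0].astype(int); print(u,v)
  k=lambda P:((proj(f,P)[0]-[u-65,v-65]+.5)*4.5).round(0)
  a0=np.radians(A0+45); 
  print('carrier rim',k([PIV[0]+.17*np.cos(a0),PIV[1]+.17*np.sin(a0),.05]),'bar top home/out',k([.62,.0218,.136]),k([.62,.0218,.154]))
  a=a[max(0,v-65):v+65,u-65:u+65]; cv2.imwrite('pics/%s7.png'%n,cv2.resize(a,None,fx=4.5,fy=4.5,interpolation=cv2.INTER_CUBIC))"
```

```text
clock: 18.75
tcp_pos: [0.6393, 0.1696, 0.2564]
orientation: [3.113, -0.411, -0.002]
contact_force: [0.2, -1.1, -0.0]
grip_width: 0.0402
t 18.75 tcp [639.3 169.6 256.4] az -15.0 tilt [-0.07 -0.08] F [ 0.2 -1.1 -0. ] w 40.2 q [-0.67  0.46  0.45  1.58 -0.21  1.15 -0.43]
277 208
carrier rim [185. 217.] bar top home/out [342. 294.] [344. 273.]
246 179
carrier rim [381. 457.] bar top home/out [291. 134.] [290. 127.]
```

View pics/scene7.png

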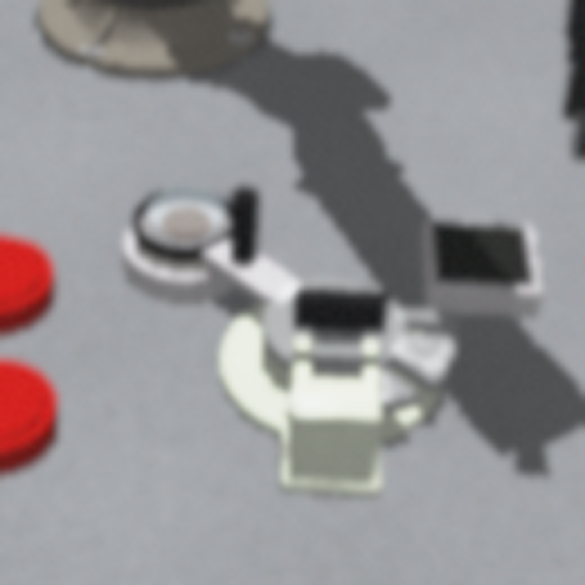

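View pics/top7.png

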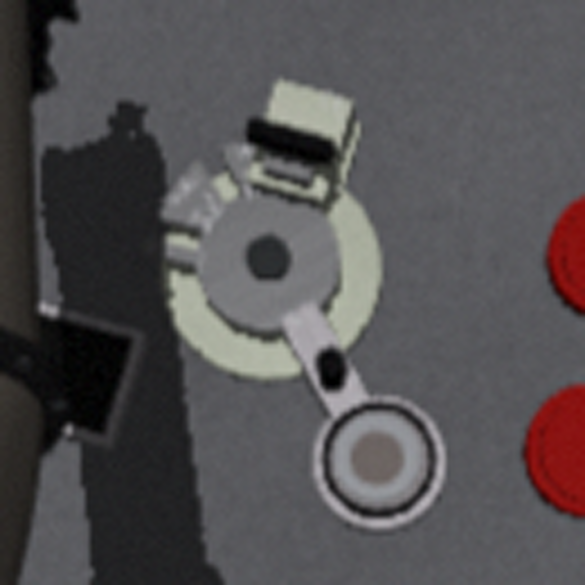

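Picture check: bar straight and low (scene zoom 298–385, 290–332). In the top view the carrier (380, 457) is concentric with the puck. Next I compare the bar height with the first picture.

Run:
```python
from h import *
f=cam('scene','scene8.png'); a=cv2.imread('pics/scene0.png'); b=cv2.imread('pics/scene8.png')
z=lambda i:np.float32(cv2.cvtColor(cv2.resize(i[198:224,268:306],None,fx=8,fy=8,interpolation=cv2.INTER_CUBIC),cv2.COLOR_BGR2GRAY))
A,B=z(a),z(b)
t=A[56:152,56:240]; m=cv2.matchTemplate(B,t,cv2.TM_CCOEFF_NORMED); print(cv2.minMaxLoc(m))
def dark(i):
    g=cv2.cvtColor(i,cv2.COLOR_BGR2GRAY)[203:222,274:300]; y,x=np.nonzero(g<70); return len(y),x.mean()+274,y.mean()+203
print(dark(a),dark(b)); print(proj(f,[[.62,.022,.121],[.62,.022,.124]]))
f=cam('top'); g=cv2.cvtColor(f['pixels'],cv2.COLOR_RGB2GRAY)
k=lambda x,y:((x+.5)/4.5-.5+181,(y+.5)/4.5-.5+114)
L=np.array([.4030,-.0451]);
for n,c,zz in(('carrier',(379,456),.05),('dish',(378,457),.058),('puck',(380,462),.028)): print(n,ray(f,*k(*c),zz))
st()
```

```text
(-0.5190250873565674, 0.9458343386650085, (116, 112), (57, 56))
(144, np.float64(286.875), np.float64(212.0)) (146, np.float64(287.17808219178085), np.float64(211.94520547945206))
[[287.36230438 211.50451254]
 [287.4204661  210.75767581]]
carrier [ 0.40339448 -0.0444543   0.05      ]
dish [ 0.4017713  -0.04375859  0.058     ]
puck [ 0.40138026 -0.0452396   0.028     ]
t 18.95 tcp [639.6 169.4 257.1] az -15.1 tilt [-0.02 -0.03] F [ 0.4 -0.1 -0.7] w 39.8 q [-0.67  0.46  0.45  1.58 -0.22  1.15 -0.43]
```

```bash
python3 -c "
from h import *
print(workorder.hand_in())"
```

```text
the job is handed in; nothing more can be done
None
```

The dish is over the round light base, the stage is locked there, and the job is handed in at about 19 s of the 64 s allowed. No verdict was reported.

**What I did:**
- I lifted the T-bar about 21 mm, twisted it 54° anticlockwise and let go; the pictures showed it staying out by itself.
- I gripped the post and swung the arm slowly by +45° to the round base, then released it.
- I twisted the T-bar back, let the plunger down and moved the robot clear.

**Last checks, all from the images and the force readings:**
- **Plunger:** the bar's height matches the first picture to within about 0.1 pixel, which is under 1 mm, and the bar is straight again. On the way down the spring force gave way to an upward push of 6.5 N, so the plunger reached the bottom.
- **Carrier and dish:** the carrier is about 2 mm from the centre of the round base, and the dish is about 2 mm from the carrier's centre and lying flat.
- **Bystanders:** the robot stayed well away from the bottle, slide box and pen pot; I did not measure their positions again at the end.

No check failed or disagreed beyond 1–2 mm of measurement scatter, except one early estimate. The first scene-camera view put the carrier 16 mm too far out in x; I used the top view, which fitted the given 170 mm from the pivot.

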